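Close the dowelled gluing mould and hold it pressed

ROBOT

A 6-joint arm with a two-finger parallel gripper is mounted at the origin on the work surface. World frame = base frame: x ahead of the robot, y to its left, z up, the work surface at z = 0. Lengths are in m, angles in rad, forces in N, time in s.
With the tool pointing down it reaches from about 0.35 to 0.975 m from the base axis. Payload 4.9 kg.
Tool frame: the origin (TCP) lies on the centre line of the jaws, within the pads' length; the fingertips stand 14 mm ahead of it and the grasp point (between the pads) lies 5 mm behind it; z points along the fingers, y is the line along which they close (so a half turn about z gives the same grasp; the last joint's range is limited). The gripper opens to 85 mm and grips with 20 to 120 N. Pads are 22 mm wide; open, the fingers measure 114 mm over their backs; the gripper's body (76 mm by 85 mm) begins 54 mm behind the grasp point. The pads swing forward as they close: fully open they stand 13 mm farther back than shut.
Start: joints at [1.04, 0.053, 1.613, -0, 1.476, -0.119], TCP at [0.25, 0.573, 0.245] pointing down, gripper open.
Joint ranges: [-3.01, 3.01], [-1.01, 2.22], [0.06, 2.58], [-1.02, 4.17], [0.09, 2.62], [-3.14, 3.14]. Speed limits (rad/s): [2.57, 2.57, 3.14, 3.14, 3.14, 3.14].

INTERFACE

Orientations are given as a unit quaternion [w, x, y, z].
In Python, from plant import * gives the robot as it stands.
- The arm moves only by the tool send_rows, never from a script. Its argument "steps" is a list of rows, each an object with "translation": the shift along the tool's x, y, z in cm, a list of three; "delta_rot": the turn, a rotation vector about the tool's x, y, z in rad, a list of three; "jaw": the finger opening in cm, from 0 to 8.54. In form: [{"translation": [dx, dy, dz], "delta_rot": [rx, ry, rz], "jaw": jaw}, ...]. A call has exactly 8 rows; each row is the pose to reach, as a shift and turn from the pose commanded when the call began, along the tool's axes at that moment; what a row does not reach only later rows make up. A row lasts 1/10 s, in which the tool goes at most 50 mm and 8.59 degrees, less where a joint would pass 70% of its speed; a pose out of reach is approached as far as the arm can. A call with a gripper value outside its range is refused whole. The fingers move at their own pace and stop on an object; the grip force is fixed at half the most. Time passes only in rows, so rows that repeat a pose let the fingers close, or fill a call up. It gives the time, the measured TCP pose, the force, the opening and the grip force at its end, in the units of the state.
- state(): the state, without advancing time (a new reading comes with each control period).
- grab_frame(name): name is "scene" or "side" or "wrist"; returns a dict with "pixels" (384x512x3 uint8, blue, green, red), "range_z" (384x512 float32, m along the optical axis (not along the pixel's ray), 0 where there is no reading), "fx", "fy", "cx", "cy" (pixels), "rvec" (rotation vector, rad) and "tvec" (3), from world to camera coordinates, as OpenCV has them. Camera axes: x right, y down, z forward; pixel columns grow to the right and rows downward; lengths in m; the calibration is good to about 2 mm. A picture is of the moment at which its call begins.
- job_done(): hands the job in; it is judged then, once.
The state is a dict: "time": time; "joint_pos": joint angles; "joint_vel": joint speeds; "joint_efforts": joint torques, N m; "tool_pos": TCP position; "tool_rot": TCP orientation; "contact_force": force on the tool from outside, world axes, zero at the start; "ft_torque": the same for the moment, N m; "gripper_width": opening from 0.0 (shut) to 1.0 (fully open); "grasp_force": force on a finger pad.
Only numpy, scipy, OpenCV 4.12 (cv2) and the standard library are available. Lean on these libraries where they do the work, as an engineer would, in place of code of your own. Each camera call takes 0.05 s, during which the arm holds its last target. There are 200 camera calls.

TASK

On the guitar maker's bench, slide the black grip of the mould's lock all the way to its end stop, so that its steel tongue clears the lower mould half. Then set the loose upper mould half on the two dowels, wide end over wide end, and press it down against the sprung bed until the two halves meet; finish while still holding the mould pressed shut, without letting go. Leave the other things on the bench where they are.

Things in the scene. Friction and masses are not known exactly. Their poses are not given: they have to be found in the camera images.
- lower: Lower mould half, light wood, fixed. Origin on the bench under its middle, z up. Meeting face 40 mm above the bench. Stepped outline: wide end 90 mm in x for y -80 to +20 mm, narrow end 60 mm in x for y +20 to +80 mm. Two upright steel dowels on its y axis rise 26 mm above the face, tips tapered over 6 mm. Base board 110 x 180 mm; at y 14 to 64 mm an arm carries the lock's rail out to x = +170 mm.
- bed_top (a point): Centre of the top of the sprung bed (cork and dark wood blank, 50 x 60 mm) between the dowels, at y = -15 mm of the lower half. Free, it stands 8 mm proud of the meeting face; about 6 N starts it sinking, about 12 N brings it flush: more than the upper half weighs, so the mould closes only when pressed and opens by itself when not.
- wide_dowel (a point): Centre of the tip of the 14 mm dowel at the wide end; 66 mm above the bench, at y = -62 mm of the lower half.
- narrow_dowel (a point): Centre of the tip of the 10 mm dowel at the narrow end; 66 mm above the bench, at y = +62 mm of the lower half.
- lock_slide (a joint): Travel of the lock slide in m along the lower half's +x axis: starts at 0 to 0.015, end stop (unlocked) at 0.055. Stays where left; about 2 N moves it. Its steel tongue, 22 mm wide in y, 50 to 58 mm above the bench, reaches over the lower half's narrow end and blocks the upper half until withdrawn.
- lock_grip (a point): Centre of the top of the lock's upright black grip, 98 mm above the bench. The grip is 16 mm (x) by 26 mm (y), 40 mm tall above the tongue; axes as the lower half; it lies at y = +39 mm and x = 75 mm + travel of the lower half.
- upper: Upper mould half, loose, light wood, 0.27 to 0.41 kg, meeting face down on the bench. Origin at the centre of its underside, z up. Plate 28 mm thick, same stepped outline and axes as the lower half, two through holes 2 mm wider than the dowels, a handle bar on top. Shut: axes as the lower half's, origin 40 mm above the lower's origin; resting unpressed on the bed: 48 mm above.
- wide_hole (a point): Centre of the 16 mm hole at the wide end of the upper half, at its underside (y = -62 mm).
- narrow_hole (a point): Centre of the 12 mm hole at the narrow end of the upper half, at its underside (y = +62 mm).
- handle (a point): Centre of the top of the upper half's handle bar, 68 mm above its underside, at y = -12 mm; axes as the upper half. The bar is 28 mm (x) by 60 mm (y) and 40 mm tall above the plate.
- chisel: Bystander: wood-handled chisel lying between the two halves, 200 mm long along its x, 24 mm high. Origin under its middle.
- cork_block: Bystander: cork sanding block 70 x 45 x 35 mm (x, y, z) beside the lock's rail. Origin at the centre of its underside.
- brace_stick: Bystander: wooden stick 10 x 140 x 12 mm on the robot's side of the upper half. Origin at the centre of its underside.
- glue_bottle: Bystander: small white bottle, 44 mm across, 90 mm tall, beyond the upper half. Origin at the centre of its underside.
- air_sander: Bystander: round hand sander, 104 mm across, 92 mm tall, with a steel nozzle out to x = +110 mm, far side of the bench. Origin at the centre of its underside.
- cam_clamp: Bystander: wooden clamp lying flat, 100 x 260 x 30 mm, far side of the bench. Origin on the bench under its middle.

How it is judged:
By the outcome, as a careful person would: the job done as asked, in the order asked, and still so for the second after the job is handed in, while the arm keeps its last pose, push and grip.
It also fails if it takes over 64 s, if anything falls off the work surface, if the arm or the gripper's body presses on something with over 40 N, if the wrist force passes 120 N, or if a joint passes its speed limit or range.

## Working session

There is one attempt and no reset: what is moved stays moved. The work goes in short steps, Python scripts to look and compute and a tool call to move; the robot and the scene stay as the last step left them, time stands still between calls to the robot, and variables do not carry over. Pictures are saved under pics/ and viewed, at most 10 in all, crops included, and the job is handed in when it is done.

Besides the shell and the picture viewer there is one more tool, called as a command line: name --argument value ..., lists and objects as JSON in quotes. send_rows: Moves the arm, as the interface text tells. Its arguments: {"type":"object","properties":{"steps":{"type":"array","items":{"type":"object","properties":{"translation":{"type":"array","items":{"type":"number"}},"delta_rot":{"type":"array","items":{"type":"number"}},"jaw":{"type":"number"}}}}},"required":["steps"]}

```bash
mkdir -p pics; ls
python3 - <<'E'
from plant import *
import cv2,numpy as np
s=state();print(s)
for n in["scene","side"]:
    f=grab_frame(n);cv2.imwrite(f"pics/{n}0.png",f["pixels"]);np.savez(f"{n}0.npz",**f)
    R=cv2.Rodrigues(np.array(f["rvec"]))[0];print(n,-R.T@np.array(f["tvec"]).ravel(),R[2])
E
```

```text
pics
{'time': 0.0, 'joint_pos': array([ 1.04001894e+00,  5.33838602e-02,  1.61429081e+00, -4.96048574e-06,
        1.47601468e+00, -1.18986755e-01]), 'joint_vel': array([ 0.00157893,  0.00059721, -0.0009457 , -0.00040707,  0.00015213,
       -0.00061153]), 'joint_efforts': array([-9.32474832e-04, -3.93717992e+01, -3.70159185e+01, -1.92567295e-04,
        7.33432593e-03,  1.28542510e-05]), 'tool_pos': array([0.24984572, 0.57223794, 0.24404816]), 'tool_rot': array([-3.32290679e-04,  2.04443301e-01,  9.78877846e-01, -9.94297724e-04]), 'contact_force': array([-0.04916838,  0.46607959,  0.39223423]), 'ft_torque': array([ 0.02738306,  0.00557736, -0.00639052]), 'grasp_force': 0.0, 'gripper_width': 0.9971911981490601}
scene [1.29667124 0.48177679 0.65056784] [-0.70812871 -0.47266862 -0.52453608]
side [0.46672239 0.82043548 0.82492172] [ 0.08082894 -0.75161524 -0.65463059]
```

View pics/scene0.png

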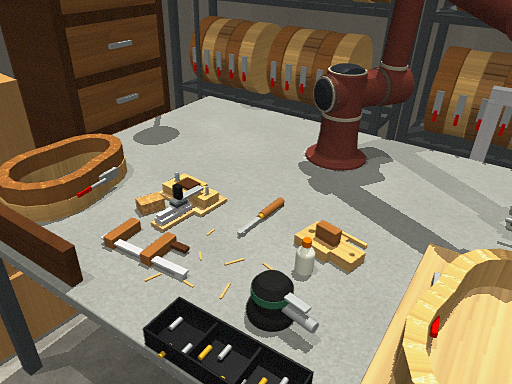

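View pics/side0.png

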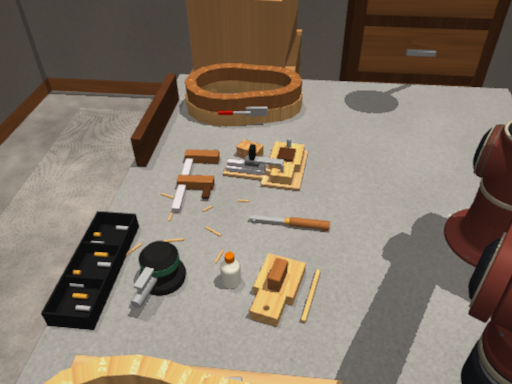

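The lower half with its lock is at scene (190,195) and side (285,165). The upper half is at scene (330,245) and side (278,288), with the chisel between them. Next I'll build a top-down map from the depth.

```bash
cat > h.py <<'E'
import numpy as np,cv2
def cloud(f):
    z=f["range_z"];h,w=z.shape;u,v=np.meshgrid(np.arange(w),np.arange(h))
    P=np.stack([(u-f["cx"])/f["fx"]*z,(v-f["cy"])/f["fy"]*z,z],-1)
    R=cv2.Rodrigues(np.array(f["rvec"]))[0]
    P=(P-np.array(f["tvec"]).ravel())@R
    P[z==0]=np.nan
    return P
def proj(f,X):
    return cv2.projectPoints(np.atleast_2d(np.float64(X)),np.array(f["rvec"]),np.array(f["tvec"]),np.array([[f["fx"],0,f["cx"]],[0,f["fy"],f["cy"]],[0,0,1.]]),None)[0][:,0]
E
python3 - <<'E'
from h import *
S=dict(np.load("side0.npz"));C=dict(np.load("scene0.npz"))
# use px->world
for n,f,pts in[("scene",C,[(178,185),(203,190),(176,178),(330,232),(300,235),(350,265),(265,215)]),("side",S,[(252,152),(287,155),(290,142),(277,275),(265,308),(290,262)])]:
    P=cloud(f)
    print(n,[(p,P[p[1],p[0]].round(3).tolist()) for p in pts])
# top view
x0,y0,r=0.30,-0.40,0.0015
W=int(0.9/r);H=int(0.5/r)
im=np.zeros((H,W,3),np.uint8);zz=np.full((H,W),-1.)
for f in(C,S):
    P=cloud(f).reshape(-1,3);B=f["pixels"].reshape(-1,3)
    ok=np.isfinite(P[:,0])&(P[:,2]<0.12)&(P[:,2]>-.02);P=P[ok];B=B[ok]
    i=((P[:,0]-x0)/r).astype(int);j=((P[:,1]-y0)/r).astype(int)
    for a,b,z,c in zip(i,j,P[:,2],B):
        if 0<=a<H and 0<=b<W and z>zz[a,b]:
            zz[a,b]=z; im[a,b]=c
im=cv2.dilate(im,np.ones((2,2)))
cv2.imwrite("pics/top.png",im)
print(W,H)
for f in (C,S):
    P=cloud(f).reshape(-1,3);m=abs(P[:,2])<.01;print(np.nanmedian(P[m,2]))
E
```

```text
scene [((178, 185), [0.61, -0.197, 0.099]), ((203, 190), [0.517, -0.19, 0.041]), ((176, 178), [0.522, -0.29, 0.05]), ((330, 232), [0.524, 0.207, 0.066]), ((300, 235), [0.531, 0.134, 0.029]), ((350, 265), [0.558, 0.278, 0.023]), ((265, 215), [0.492, 0.006, 0.017])]
side [((252, 152), [0.608, -0.188, 0.086]), ((287, 155), [0.513, -0.233, 0.049]), ((290, 142), [0.508, -0.287, 0.057]), ((277, 275), [0.505, 0.216, 0.069]), ((265, 308), [0.526, 0.263, 0.016]), ((290, 262), [0.481, 0.145, 0.029])]
600 333
4.9166604402116764e-05
0.0008125209632191342
```

View pics/top.png

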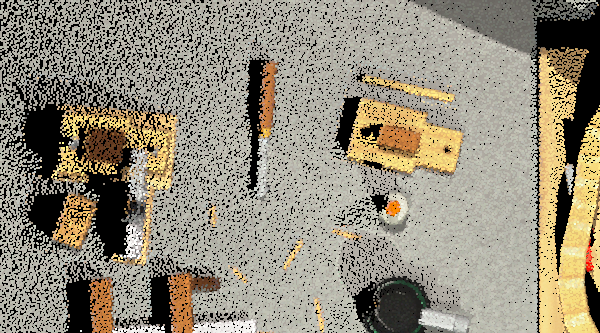

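The top view shows both halves with the wide end at world -y, only slightly turned, and the lock arm running toward +x. Now I'll fit the outlines.

```bash
cat >> h.py <<'E'
from scipy.optimize import minimize
def box(q,c,h):
    d=abs(q-np.array(c))-np.array(h)
    return np.hypot(*np.maximum(d,0).T)+np.minimum(d.max(1),0)
def outline(q): return np.minimum(box(q,(0,-.03),(.045,.05)),box(q,(0,.05),(.03,.031)))
def tobody(p,q):
    c,s=np.cos(p[2]),np.sin(p[2]);d=q-p[:2];return np.stack([d[:,0]*c+d[:,1]*s,-d[:,0]*s+d[:,1]*c],1)
def fit(frames,h,p0,sdf=outline,tol=.006,rad=.12):
    Q=[];L=[]
    for f in frames:
        P=cloud(f).reshape(-1,3);R=cv2.Rodrigues(np.array(f["rvec"]))[0];o=-R.T@np.array(f["tvec"]).ravel()
        P=P[np.isfinite(P[:,0])];q=o+(P-o)*((h-o[2])/(P[:,2]-o[2]))[:,None]
        k=(np.hypot(*(q[:,:2]-p0[:2]).T)<rad)&(P[:,2]<h+tol)
        Q.append(q[k,:2]);L.append(P[k,2]>h-tol)
    Q=np.vstack(Q);L=np.hstack(L)
    def cost(p): return np.mean((1/(1+np.exp(np.clip(sdf(tobody(p,Q))/.0015,-30,30)))-L)**2)
    best=min((minimize(cost,np.array(p0)+[0,0,a],method="Nelder-Mead",options=dict(initial_simplex=np.array(p0)+[0,0,a]+np.array([[0,0,0],[.01,0,0],[0,.01,0],[0,0,.1]]),xatol=1e-5,fatol=1e-8)) for a in(-.15,0,.15)),key=lambda r:r.fun)
    return best.x,best.fun
def toworld(p,q):
    c,s=np.cos(p[2]),np.sin(p[2]);q=np.atleast_2d(q);return np.stack([p[0]+c*q[:,0]-s*q[:,1],p[1]+s*q[:,0]+c*q[:,1]],1)
E
python3 - <<'E'
from h import *
S=dict(np.load("side0.npz"));C=dict(np.load("scene0.npz"))
for fs in([C],[S],[C,S]):
    print("upper",fit(fs,.028,(.50,.20,-.15)),"lower",fit(fs,.040,(.52,-.24,0.),tol=.005,rad=.11))
p,_=fit([C,S],.04,(.52,-.24,0.),tol=.005,rad=.11)
for f in(C,S):
    P=cloud(f).reshape(-1,3);P=P[np.isfinite(P[:,0])];b=tobody(p,P[:,:2])
    for nm,k in [("grip",(P[:,2]>.094)&(P[:,2]<.105)&(b[:,0]>.05)&(b[:,0]<.16)&(abs(b[:,1]-.039)<.03)),("dw",(P[:,2]>.055)&(abs(b[:,0])<.02)&(abs(b[:,1]+.062)<.02)),("dn",(P[:,2]>.06)&(abs(b[:,0])<.02)&(abs(b[:,1]-.062)<.02)),("bed",(P[:,2]>.045)&(P[:,2]<.052)&(abs(b[:,0])<.035)&(abs(b[:,1]+.015)<.036))]:
        if k.any(): print(nm,k.sum(),b[k].min(0).round(4),b[k].max(0).round(4),b[k].mean(0).round(4),P[k,2].mean().round(4))
E
```

```text
upper (array([ 0.51492353,  0.20742825, -0.22018769]), np.float64(0.02427891855479955)) lower (array([ 0.52299135, -0.22963324, -0.0921845 ]), np.float64(0.050070622107210166))
upper (array([ 0.50775382,  0.21049448, -0.23947902]), np.float64(0.02102852264837167)) lower (array([ 0.51698412, -0.22749611, -0.09053408]), np.float64(0.046202899990321754))
upper (array([ 0.50869735,  0.20963755, -0.24484705]), np.float64(0.029299270249899496)) lower (array([ 0.51862612, -0.22878968, -0.0908108 ]), np.float64(0.05852020440387498))
grip 36 [0.0821 0.0247] [0.1    0.0512] [0.0918 0.0392] 0.0975
dw 15 [ 0.0012 -0.0674] [ 0.0095 -0.0563] [ 0.0045 -0.0617] 0.0617
dn 8 [0.0014 0.0566] [0.0074 0.065 ] [0.0044 0.0612] 0.0632
bed 165 [-0.0206 -0.0464] [0.026  0.0115] [ 0.0036 -0.016 ] 0.048
grip 35 [0.0784 0.0275] [0.094  0.0548] [0.0859 0.0405] 0.0976
dw 22 [-0.0078 -0.0681] [ 0.0046 -0.0554] [-0.0019 -0.0602] 0.0619
dn 10 [-0.0046  0.0424] [0.0123 0.0661] [0.0009 0.0599] 0.063
bed 198 [-0.0244 -0.0465] [0.028  0.0157] [-0.0021 -0.0141] 0.0487
```

```bash
cat >> h.py <<'E'
from scipy.spatial.transform import Rotation as Ro
def go(s,pos,yaw):
    "tool-axis shift (cm) and rotvec to have TCP at pos, tool z down, tool y at world angle yaw"
    w,x,y,z=s["tool_rot"];R=Ro.from_quat([x,y,z,w])
    ty=np.array([np.cos(yaw),np.sin(yaw),0]);tz=np.array([0,0,-1.]);T=Ro.from_matrix(np.stack([np.cross(ty,tz),ty,tz],1))
    print("shift cm",(R.inv().apply(np.array(pos)-s["tool_pos"])*100).round(2),"rot",(R.inv()*T).as_rotvec().round(4))
def yaw(s):
    w,x,y,z=s["tool_rot"];v=Ro.from_quat([x,y,z,w]).apply([0,1,0]);return np.arctan2(v[1],v[0])
E
python3 - <<'E'
from plant import *
from h import *
s=state();f=grab_frame("wrist");R=cv2.Rodrigues(np.array(f["rvec"]))[0]
o=-R.T@np.array(f["tvec"]).ravel();w,x,y,z=s["tool_rot"];T=Ro.from_quat([x,y,z,w])
print("cam in tool",T.inv().apply(o-s["tool_pos"]),"axis",T.inv().apply(R[2]),f["fx"])
pu=(.5115,.209,-.235)
go(s,[*toworld(pu,(0,0))[0],.27],pu[2])
E
```

```text
cam in tool [ 0.06909979  0.00047121 -0.12946435] axis [-0.27743629 -0.00109902  0.96074341] 330.7860062713663
shift cm [-38.51 -22.82  -2.55] rot [-1.800e-03  1.100e-03  1.394e+00]
```

send_rows --steps '[{"translation": [-4, -2.4, -0.3], "delta_rot": [0, 0, 0.14], "jaw": 8.5}, {"translation": [-8, -4.8, -0.6], "delta_rot": [0, 0, 0.28], "jaw": 8.5}, {"translation": [-12, -7.2, -0.9], "delta_rot": [0, 0, 0.42], "jaw": 8.5}, {"translation": [-16, -9.6, -1.2], "delta_rot": [0, 0, 0.56], "jaw": 8.5}, {"translation": [-20, -12, -1.5], "delta_rot": [0, 0, 0.7], "jaw": 8.5}, {"translation": [-24, -14.4, -1.8], "delta_rot": [0, 0, 0.84], "jaw": 8.5}, {"translation": [-28, -16.8, -2.1], "delta_rot": [0, 0, 0.98], "jaw": 8.5}, {"translation": [-32, -19.2, -2.4], "delta_rot": [0, 0, 1.12], "jaw": 8.5}]'

```text
time: 0.95
tool_pos: [0.4671, 0.267, 0.2692]
tool_rot: [-0.0, 0.695, 0.719, -0.0]
contact_force: [1.5, 0.5, -1.0]
gripper_width: 0.995
grasp_force: 0.0
```

Run:
```python
from plant import *
from h import *
s=state();print(s["tool_pos"],yaw(s),s["joint_vel"])
pu=(.5115,.209,-.235)
go(s,[*toworld(pu,(0,0))[0],.27],pu[2])
```

```text
[0.46714725 0.2669505  0.26919051] 0.033294163078204916 [-8.60364475e-01  5.79803555e-02 -9.94047984e-02 -5.90654983e-05
  4.03283996e-02  5.34278354e-01]
shift cm [-5.94  4.24 -0.08] rot [-1.000e-04 -0.000e+00  2.683e-01]
```

send_rows --steps '[{"translation": [-2.0, 1.4, 0], "delta_rot": [0, 0, 0.09], "jaw": 8.5}, {"translation": [-4, 2.8, 0], "delta_rot": [0, 0, 0.18], "jaw": 8.5}, {"translation": [-6, 4.2, 0], "delta_rot": [0, 0, 0.27], "jaw": 8.5}, {"translation": [-6, 4.2, 0], "delta_rot": [0, 0, 0.27], "jaw": 8.5}, {"translation": [-6, 4.2, 0], "delta_rot": [0, 0, 0.27], "jaw": 8.5}, {"translation": [-6, 4.2, 0], "delta_rot": [0, 0, 0.27], "jaw": 8.5}, {"translation": [-6, 4.2, 0], "delta_rot": [0, 0, 0.27], "jaw": 8.5}, {"translation": [-6, 4.2, 0], "delta_rot": [0, 0, 0.27], "jaw": 8.5}]'

```text
time: 1.75
tool_pos: [0.5104, 0.2111, 0.2693]
tool_rot: [-0.0, 0.783, 0.622, 0.0]
contact_force: [-0.3, -0.1, 0.5]
gripper_width: 0.991
grasp_force: 0.0
```

Run:
```python
from plant import *
from h import *
s=state();print(s["tool_pos"],yaw(s),np.abs(s["joint_vel"]).max(),s["contact_force"])
f=grab_frame("wrist");np.savez("wu.npz",**f);cv2.imwrite("pics/wu.png",f["pixels"])
p,c=fit([f],.028,(.51,.209,-.235));print(p,c)
P=cloud(f);print("bench z",np.nanmedian(P[...,2][abs(P[...,2])<.012]))
b=tobody(p,P.reshape(-1,3)[:,:2]);z=P[...,2].ravel()
k=(z>.062)&(z<.075)&(np.hypot(*b.T)<.07);print("handle",np.percentile(b[k],[2,50,98],axis=0).round(4),z[k].mean())
k=(z>.024)&(z<.032)&(outline(b)<0);print("plate z",np.median(z[k]))
for d in(-.062,.062):
    k=(np.hypot(b[:,0],b[:,1]-d)<.012)&(z<.02);print("hole",k.sum(),b[k].mean(0))
pl=(.5195,-.2285,-.091)
go(s,[*toworld(pl,(0.02,0))[0],.29],pl[2])
```

```text
[0.510415   0.21110099 0.26933582] -0.22941603135437424 0.004190636737865645 [-0.32148785 -0.11817123  0.50511917]
[ 0.50971913  0.20819226 -0.23895226] 0.017178574210091283
bench z 0.0010189501653355805
handle [[-0.013  -0.0394]
 [ 0.0003 -0.0092]
 [ 0.0133  0.0179]] 0.06876825614557965
plate z 0.028986429435820405
hole 96 [-5.63948898e-05 -6.76392719e-02]
hole 93 [-8.02625845e-05  6.18174858e-02]
shift cm [-42.33  12.86  -2.07] rot [-0.000e+00 -1.000e-04 -1.384e-01]
```

View pics/wu.png

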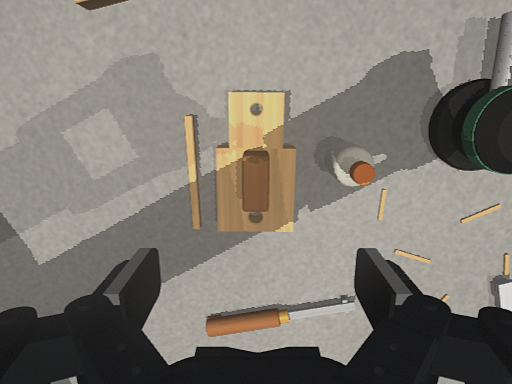

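The wrist view shows the upper half clearly: handle at (256,182), holes at (256,108) and (256,216), fit (0.510, 0.208, -0.239 rad). Next I'll go over the lower half.

send_rows --steps '[{"translation": [-4.5, 1.4, -0.2], "delta_rot": [0, 0, 0], "jaw": 8.5}, {"translation": [-9, 2.8, -0.5], "delta_rot": [0, 0, -0.03], "jaw": 8.5}, {"translation": [-13.5, 4.2, -1], "delta_rot": [0, 0, -0.06], "jaw": 8.5}, {"translation": [-18, 5.6, -1.5], "delta_rot": [0, 0, -0.09], "jaw": 8.5}, {"translation": [-22.5, 7, -2], "delta_rot": [0, 0, -0.12], "jaw": 7}, {"translation": [-27, 8.3, -2], "delta_rot": [0, 0, -0.14], "jaw": 6}, {"translation": [-31.5, 9.7, -2], "delta_rot": [0, 0, -0.14], "jaw": 5}, {"translation": [-36, 11, -2], "delta_rot": [0, 0, -0.14], "jaw": 4.5}]'

```text
time: 2.6
tool_pos: [0.5354, -0.1668, 0.2896]
tool_rot: [0.0, 0.738, 0.674, 0.0]
contact_force: [-0.3, 0.4, -0.1]
gripper_width: 0.525
grasp_force: 0.0
```

send_rows --steps '[{"translation": [-3, 1.4, 0], "delta_rot": [0, 0, 0], "jaw": 4.5}, {"translation": [-5, 2.4, 0], "delta_rot": [0, 0, 0], "jaw": 4.5}, {"translation": [-6, 2.7, 0], "delta_rot": [0, 0, 0], "jaw": 4.5}, {"translation": [-6, 2.7, 0], "delta_rot": [0, 0, 0], "jaw": 4.5}, {"translation": [-6, 2.7, 0], "delta_rot": [0, 0, 0], "jaw": 4.5}, {"translation": [-6, 2.7, 0], "delta_rot": [0, 0, 0], "jaw": 4.5}, {"translation": [-6, 2.7, 0], "delta_rot": [0, 0, 0], "jaw": 4.5}, {"translation": [-6, 2.7, 0], "delta_rot": [0, 0, 0], "jaw": 4.5}]'

```text
time: 3.4
tool_pos: [0.557, -0.2266, 0.2895]
tool_rot: [0.0, 0.738, 0.675, 0.0]
contact_force: [0.5, 0.1, 0.5]
gripper_width: 0.527
grasp_force: 0.0
```

Run:
```python
from plant import *
from h import *
s=state();print(s["tool_pos"],yaw(s),np.abs(s["joint_vel"]).max(),s["contact_force"])
f=grab_frame("wrist");np.savez("wl.npz",**f);cv2.imwrite("pics/wl.png",f["pixels"])
p,c=fit([f],.041,(.5195,-.2285,-.091),tol=.005,rad=.11);print(p,c)
P=cloud(f);print("bench z",np.nanmedian(P[...,2][abs(P[...,2])<.008]))
b=tobody(p,P.reshape(-1,3)[:,:2]);z=P[...,2].ravel()
for nm,k in [("grip",(z>.094)&(z<.105)&(b[:,0]>.05)&(b[:,0]<.16)&(abs(b[:,1]-.039)<.03)),("dw",(z>.055)&(abs(b[:,0])<.02)&(abs(b[:,1]+.062)<.02)),("dn",(z>.06)&(abs(b[:,0])<.02)&(abs(b[:,1]-.062)<.02)),("bed",(z>.045)&(z<.053)&(abs(b[:,0])<.035)&(abs(b[:,1]+.015)<.036))]:
    if k.any(): print(nm,k.sum(),np.percentile(b[k],[3,50,97],axis=0).round(4).tolist(),np.median(z[k]).round(4))
g=(z>.094)&(z<.105)&(b[:,0]>.05)&(b[:,0]<.16)&(abs(b[:,1]-.039)<.03)
gp=toworld(p,np.percentile(b[g],[3,97],axis=0).mean(0))[0];print("grip world",gp)
go(s,[*gp,.115],p[2])
```

```text
[ 0.55695946 -0.22664666  0.28953028] -0.089896563169285 0.004028180557812534 [0.48538329 0.14761418 0.4714231 ]
[ 0.51958855 -0.23055572 -0.0913868 ] 0.021372102384617193
bench z 0.0010307891558789099
grip 447 [[0.0799, 0.0276], [0.0869, 0.0401], [0.0946, 0.0517]] 0.0986
dw 123 [[-0.0057, -0.0664], [0.0005, -0.0592], [0.006, -0.055]] 0.0638
dn 83 [[-0.004, 0.0443], [0.0008, 0.062], [0.0163, 0.0661]] 0.0626
bed 1911 [[-0.0218, -0.0414], [-0.0002, -0.0135], [0.0212, 0.0121]] 0.049
grip world [ 0.61009837 -0.19905646]
shift cm [ 3.23  5.04 17.45] rot [0.0003 0.0001 0.0015]
```

View pics/wl.png

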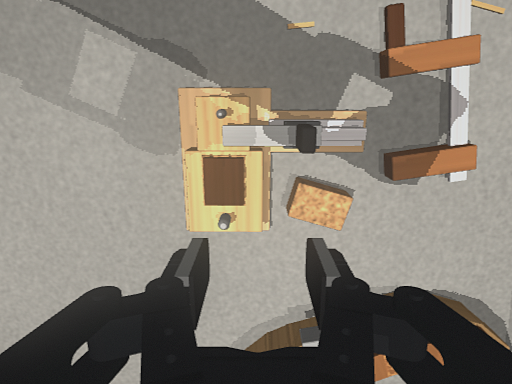

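The lock grip is at (307,138), travel about 12 mm, with the dowels at (222,113) and (225,220). I'll descend onto the grip, jaws across its x.

send_rows --steps '[{"translation": [1.1, 1.7, 3], "delta_rot": [0, 0, 0], "jaw": 4.5}, {"translation": [2.2, 3.4, 7], "delta_rot": [0, 0, 0], "jaw": 4.5}, {"translation": [3.2, 5.0, 11], "delta_rot": [0, 0, 0], "jaw": 4.5}, {"translation": [3.2, 5.0, 14], "delta_rot": [0, 0, 0], "jaw": 4.5}, {"translation": [3.2, 5.0, 16.5], "delta_rot": [0, 0, 0], "jaw": 4.5}, {"translation": [3.2, 5.0, 19], "delta_rot": [0, 0, 0], "jaw": 4.5}, {"translation": [3.2, 5.0, 20.8], "delta_rot": [0, 0, 0], "jaw": 4.5}, {"translation": [3.2, 5.0, 20.8], "delta_rot": [0, 0, 0], "jaw": 4.5}]'

```text
time: 4.25
tool_pos: [0.6076, -0.1991, 0.0778]
tool_rot: [-0.003, 0.738, 0.674, -0.001]
contact_force: [-1.2, 0.1, -0.5]
gripper_width: 0.528
grasp_force: 0.0
```

send_rows --steps '[{"translation": [0, 0, 0], "delta_rot": [0, 0, 0], "jaw": 1.2}, {"translation": [0, 0, 0], "delta_rot": [0, 0, 0], "jaw": 1.0}, {"translation": [0, 0, 0], "delta_rot": [0, 0, 0], "jaw": 1.0}, {"translation": [0, 0, 0], "delta_rot": [0, 0, 0], "jaw": 1.0}, {"translation": [0, 0, 0], "delta_rot": [0, 0, 0], "jaw": 1.0}, {"translation": [0, 0, 0], "delta_rot": [0, 0, 0], "jaw": 1.0}, {"translation": [0, 0, 0], "delta_rot": [0, 0, 0], "jaw": 1.0}, {"translation": [0, 0, 0], "delta_rot": [0, 0, 0], "jaw": 1.0}]'

```text
time: 5.05
tool_pos: [0.6107, -0.2007, 0.0835]
tool_rot: [0.001, 0.739, 0.674, 0.001]
contact_force: [-0.5, 0.9, 7.1]
gripper_width: 0.176
grasp_force: 60.0
```

send_rows --steps '[{"translation": [0, 0.6, 0], "delta_rot": [0, 0, 0], "jaw": 1.0}, {"translation": [0, 1.3, 0], "delta_rot": [0, 0, 0], "jaw": 1.0}, {"translation": [0, 2.0, 0], "delta_rot": [0, 0, 0], "jaw": 1.0}, {"translation": [0, 2.7, 0], "delta_rot": [0, 0, 0], "jaw": 1.0}, {"translation": [0, 3.3, 0], "delta_rot": [0, 0, 0], "jaw": 1.0}, {"translation": [0, 3.7, 0], "delta_rot": [0, 0, 0], "jaw": 1.0}, {"translation": [0, 4.0, 0], "delta_rot": [0, 0, 0], "jaw": 1.0}, {"translation": [0, 4.1, 0], "delta_rot": [0, 0, 0], "jaw": 1.0}]'

```text
time: 5.85
tool_pos: [0.6507, -0.2043, 0.0834]
tool_rot: [0.0, 0.738, 0.674, -0.0]
contact_force: [-8.9, 2.2, 9.5]
gripper_width: 0.174
grasp_force: 60.6
```

send_rows --steps '[{"translation": [0, 0.1, 0], "delta_rot": [0, 0, 0], "jaw": 1.0}, {"translation": [0, 0.15, 0], "delta_rot": [0, 0, 0], "jaw": 1.0}, {"translation": [0, 0.2, 0], "delta_rot": [0, 0, 0], "jaw": 1.0}, {"translation": [0, 0.2, 0], "delta_rot": [0, 0, 0], "jaw": 1.0}, {"translation": [0, 0.2, 0], "delta_rot": [0, 0, 0], "jaw": 1.0}, {"translation": [0, 0.2, 0], "delta_rot": [0, 0, 0], "jaw": 1.0}, {"translation": [0, 0.2, 0], "delta_rot": [0, 0, 0], "jaw": 1.0}, {"translation": [0, 0.2, 0], "delta_rot": [0, 0, 0], "jaw": 1.0}]'

```text
time: 6.65
tool_pos: [0.6508, -0.2043, 0.0833]
tool_rot: [-0.002, 0.739, 0.674, -0.002]
contact_force: [-12.5, 1.7, 11.7]
gripper_width: 0.178
grasp_force: 61.0
```

send_rows --steps '[{"translation": [0, 0, 0], "delta_rot": [0, 0, 0], "jaw": 4.5}, {"translation": [0, 0, 0], "delta_rot": [0, 0, 0], "jaw": 4.5}, {"translation": [0, 0, 0], "delta_rot": [0, 0, 0], "jaw": 4.5}, {"translation": [0, 0, 0], "delta_rot": [0, 0, 0], "jaw": 4.5}, {"translation": [0, 0, -3], "delta_rot": [0, 0, 0], "jaw": 4.5}, {"translation": [0, 0, -7], "delta_rot": [0, 0, 0], "jaw": 4.5}, {"translation": [0, 0, -11], "delta_rot": [0, 0, 0], "jaw": 4.5}, {"translation": [0, 0, -15], "delta_rot": [0, 0, 0], "jaw": 4.5}]'

```text
time: 7.45
tool_pos: [0.6524, -0.2039, 0.2325]
tool_rot: [-0.0, 0.739, 0.674, -0.0]
contact_force: [0.1, 0.4, 0.1]
gripper_width: 0.527
grasp_force: 0.0
```

Run:
```python
from plant import *
from h import *
s=state();pl=(.5196,-.2306,-.0914)
# same relative view of lower as taken of upper: tool at lower origin-ish, z .27+.04-.028...
pu=(.5097,.2082,-.239);rel=tobody(pu,np.array([[.5104,.2111]]))
go(s,[*toworld(pl,rel)[0],.2813],pl[2]+.0095)
```

```text
shift cm [ -3.57 -12.98  -4.87] rot [-0.0003 -0.0002 -0.009 ]
```

send_rows --steps '[{"translation": [-1, -3.6, -2], "delta_rot": [0, 0, 0], "jaw": 6}, {"translation": [-2, -7.2, -4], "delta_rot": [0, 0, 0], "jaw": 6}, {"translation": [-3, -10.8, -4.9], "delta_rot": [0, 0, -0.01], "jaw": 6}, {"translation": [-3.6, -13, -4.9], "delta_rot": [0, 0, -0.01], "jaw": 6}, {"translation": [-3.6, -13, -4.9], "delta_rot": [0, 0, -0.01], "jaw": 6}, {"translation": [-3.6, -13, -4.9], "delta_rot": [0, 0, -0.01], "jaw": 6}, {"translation": [-3.6, -13, -4.9], "delta_rot": [0, 0, -0.01], "jaw": 6}, {"translation": [-3.6, -13, -4.9], "delta_rot": [0, 0, -0.01], "jaw": 6}]'

```text
time: 8.25
tool_pos: [0.5204, -0.2278, 0.2798]
tool_rot: [-0.0, 0.735, 0.678, -0.0]
contact_force: [-0.5, -0.8, 1.2]
gripper_width: 0.703
grasp_force: 0.0
```

Run:
```python
from plant import *
from h import *
s=state();print(s["tool_pos"],yaw(s),np.abs(s["joint_vel"]).max())
f=grab_frame("wrist");np.savez("wl2.npz",**f);cv2.imwrite("pics/wl2.png",f["pixels"])
p,c=fit([f],.041,(.5196,-.2306,-.091),tol=.005,rad=.11);print("lower",p,c)
u=dict(np.load("wu.npz"));pu,c=fit([u],.029,(.51,.208,-.239));print("upper",pu,c)
b=tobody(p,cloud(f).reshape(-1,3)[:,:2]);z=cloud(f)[...,2].ravel()
for nm,k in [("grip",(z>.094)&(z<.105)&(b[:,0]>.05)&(b[:,0]<.16)&(abs(b[:,1]-.039)<.03)),("dw",(z>.063)&(abs(b[:,0])<.02)&(abs(b[:,1]+.062)<.02)),("dn",(z>.063)&(abs(b[:,0])<.02)&(abs(b[:,1]-.062)<.02)),("bed",(z>.045)&(z<.053)&(abs(b[:,0])<.035)&(abs(b[:,1]+.015)<.036)),("tongue",(z>.045)&(z<.06)&(abs(b[:,0]-.1)<.1)&(abs(b[:,1]-.035)<.005))]:
    if k.any(): print(nm,k.sum(),np.percentile(b[k],[3,50,97],axis=0).round(4).tolist(),np.median(z[k]).round(4))
h=toworld(pu,(0,-.012))[0]
go(s,[*h,.15],pu[2])
```

```text
[ 0.5204099  -0.22778941  0.27976314] -0.08020800229488441 0.001237560250331386
lower [ 0.51948266 -0.2302779  -0.09130469] 0.021170092088087802
upper [ 0.50976492  0.20835354 -0.23868154] 0.017048634528861517
grip 487 [[0.1217, 0.0276], [0.1285, 0.0399], [0.1364, 0.0511]] 0.0986
dw 77 [[-0.0053, -0.0656], [0.0003, -0.0605], [0.0048, -0.0566]] 0.0659
dn 42 [[-0.0029, 0.0589], [0.0002, 0.062], [0.0032, 0.0648]] 0.0647
bed 2042 [[-0.0216, -0.0415], [-0.0002, -0.0138], [0.0216, 0.0124]] 0.049
tongue 674 [[0.0444, 0.0303], [0.0836, 0.0349], [0.1206, 0.0395]] 0.0588
shift cm [42.2  -4.74 13.  ] rot [-0.0007 -0.0005  0.1585]
```

View pics/wl2.png

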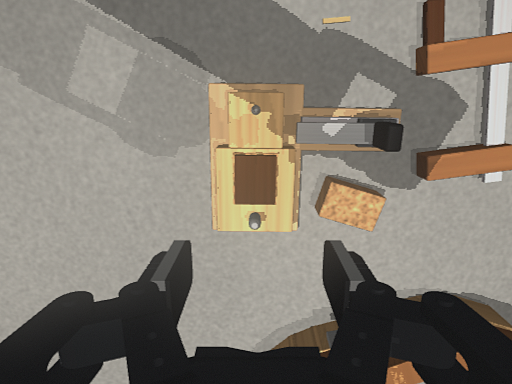

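The tongue is withdrawn: its tip is at (297,132), clear of the narrow end, and the grip is at x≈129 mm, at the stop. Now to the upper half.

send_rows --steps '[{"translation": [4.5, -0.5, 0], "delta_rot": [0, 0, 0.02], "jaw": 6}, {"translation": [9, -1, 0], "delta_rot": [0, 0, 0.04], "jaw": 6}, {"translation": [13.8, -1.5, 0], "delta_rot": [0, 0, 0.06], "jaw": 6}, {"translation": [18.6, -2.1, 1], "delta_rot": [0, 0, 0.08], "jaw": 6}, {"translation": [23.4, -2.6, 2], "delta_rot": [0, 0, 0.1], "jaw": 6}, {"translation": [28.2, -3.2, 3.5], "delta_rot": [0, 0, 0.12], "jaw": 6}, {"translation": [33, -3.7, 5], "delta_rot": [0, 0, 0.14], "jaw": 6}, {"translation": [37.5, -4.2, 7], "delta_rot": [0, 0, 0.16], "jaw": 6}]'

```text
time: 9.1
tool_pos: [0.5086, 0.1511, 0.2109]
tool_rot: [0.001, 0.787, 0.617, 0.001]
contact_force: [0.2, -0.3, -0.1]
gripper_width: 0.702
grasp_force: 0.0
```

send_rows --steps '[{"translation": [3, 0, 2], "delta_rot": [0, 0, 0], "jaw": 6}, {"translation": [4.6, 0.2, 4], "delta_rot": [0, 0, 0], "jaw": 6}, {"translation": [4.6, 0.2, 6], "delta_rot": [0, 0, 0], "jaw": 6}, {"translation": [4.6, 0.2, 6], "delta_rot": [0, 0, 0], "jaw": 6}, {"translation": [4.6, 0.2, 6], "delta_rot": [0, 0, 0], "jaw": 6}, {"translation": [4.6, 0.2, 6], "delta_rot": [0, 0, 0], "jaw": 6}, {"translation": [4.6, 0.2, 6], "delta_rot": [0, 0, 0], "jaw": 6}, {"translation": [4.6, 0.2, 6], "delta_rot": [0, 0, 0], "jaw": 6}]'

```text
time: 9.9
tool_pos: [0.5218, 0.1925, 0.1518]
tool_rot: [0.0, 0.787, 0.617, 0.001]
contact_force: [0.4, -0.6, 0.3]
gripper_width: 0.701
grasp_force: 0.0
```

Run:
```python
from plant import *
from h import *
s=state();print(s["tool_pos"],yaw(s))
pu=(.5098,.2083,-.2387)
go(s,[*toworld(pu,(0,-.012))[0],.052],pu[2])
```

```text
[0.52182977 0.19248438 0.15182734] -0.24158213913111956
shift cm [ 0.04 -1.56  9.98] rot [ 0.0018 -0.0009 -0.0029]
```

send_rows --steps '[{"translation": [0, -0.8, 2], "delta_rot": [0, 0, 0], "jaw": 6}, {"translation": [0, -1.55, 4], "delta_rot": [0, 0, 0], "jaw": 6}, {"translation": [0, -1.55, 5.5], "delta_rot": [0, 0, 0], "jaw": 6}, {"translation": [0, -1.55, 7], "delta_rot": [0, 0, 0], "jaw": 6}, {"translation": [0, -1.55, 8.5], "delta_rot": [0, 0, 0], "jaw": 6}, {"translation": [0, -1.55, 9.5], "delta_rot": [0, 0, 0], "jaw": 6}, {"translation": [0, -1.55, 10.1], "delta_rot": [0, 0, 0], "jaw": 6}, {"translation": [0, -1.55, 10.1], "delta_rot": [0, 0, 0], "jaw": 6}]'

```text
time: 10.7
tool_pos: [0.5057, 0.1962, 0.0486]
tool_rot: [-0.0, 0.787, 0.617, -0.001]
contact_force: [0.2, 0.1, -0.2]
gripper_width: 0.701
grasp_force: 0.0
```

send_rows --steps '[{"translation": [0, 0, 0], "delta_rot": [0, 0, 0], "jaw": 2.4}, {"translation": [0, 0, 0], "delta_rot": [0, 0, 0], "jaw": 2.0}, {"translation": [0, 0, 0], "delta_rot": [0, 0, 0], "jaw": 2.0}, {"translation": [0, 0, 0], "delta_rot": [0, 0, 0], "jaw": 2.0}, {"translation": [0, 0, 0], "delta_rot": [0, 0, 0], "jaw": 2.0}, {"translation": [0, 0, 0], "delta_rot": [0, 0, 0], "jaw": 2.0}, {"translation": [0, 0, 0], "delta_rot": [0, 0, 0], "jaw": 2.0}, {"translation": [0, 0, 0], "delta_rot": [0, 0, 0], "jaw": 2.0}]'

```text
time: 11.5
tool_pos: [0.507, 0.1966, 0.0506]
tool_rot: [0.0, 0.787, 0.617, 0.001]
contact_force: [0.7, -0.3, 5.7]
gripper_width: 0.317
grasp_force: 61.4
```

Run:
```python
from plant import *
from h import *
s=state();pu=(.5098,.2083,-.2387)
print(s["tool_pos"],yaw(s),"tcp in upper",tobody(pu,s["tool_pos"][None,:2]),s["contact_force"],s["gripper_width"],s["ft_torque"])
```

```text
[0.50695338 0.19660964 0.05062834] -0.2409821812031509 tcp in upper [[-1.83707151e-06 -1.20319512e-02]] [ 0.66762507 -0.26746221  5.73437248] 0.3174014464789125 [ 0.0811377   0.09793279 -0.00622266]
```

send_rows --steps '[{"translation": [0, 0, -0.5], "delta_rot": [0, 0, 0], "jaw": 2.0}, {"translation": [0, 0, -1.5], "delta_rot": [0, 0, 0], "jaw": 2.0}, {"translation": [0, 0, -3.5], "delta_rot": [0, 0, 0], "jaw": 2.0}, {"translation": [0, 0, -6], "delta_rot": [0, 0, 0], "jaw": 2.0}, {"translation": [0, 0, -8.5], "delta_rot": [0, 0, 0], "jaw": 2.0}, {"translation": [0, 0, -11], "delta_rot": [0, 0, 0], "jaw": 2.0}, {"translation": [0, 0, -13], "delta_rot": [0, 0, 0], "jaw": 2.0}, {"translation": [0, 0, -13], "delta_rot": [0, 0, 0], "jaw": 2.0}]'

```text
time: 12.3
tool_pos: [0.5077, 0.1968, 0.183]
tool_rot: [0.001, 0.787, 0.617, 0.003]
contact_force: [0.2, 0.2, -2.4]
gripper_width: 0.315
grasp_force: 60.4
```

Run:
```python
from plant import *
from h import *
s=state();pl=(.5195,-.2303,-.0913)
print(s["tool_pos"],yaw(s),s["contact_force"],s["ft_torque"])
go(s,[*toworld(pl,(0,-.012))[0],.18],pl[2])
```

```text
[0.50767468 0.19676787 0.18302014] -0.24091461762578364 [ 0.21468389  0.15564062 -2.40748013] [ 0.05596767 -0.07050024 -0.05282705]
shift cm [-42.38  11.51   0.25] rot [ 0.0055 -0.0023 -0.1496]
```

send_rows --steps '[{"translation": [-2.5, 0.7, 0], "delta_rot": [0, 0, -0.01], "jaw": 2.0}, {"translation": [-6.5, 1.8, 0], "delta_rot": [0, 0, -0.03], "jaw": 2.0}, {"translation": [-11, 3, 0], "delta_rot": [0, 0, -0.05], "jaw": 2.0}, {"translation": [-15.5, 4.2, 0], "delta_rot": [0, 0, -0.07], "jaw": 2.0}, {"translation": [-20, 5.4, 0], "delta_rot": [0, 0, -0.09], "jaw": 2.0}, {"translation": [-24.5, 6.7, 0], "delta_rot": [0, 0, -0.11], "jaw": 2.0}, {"translation": [-29, 7.9, 0], "delta_rot": [0, 0, -0.13], "jaw": 2.0}, {"translation": [-33.5, 9.1, 0], "delta_rot": [0, 0, -0.15], "jaw": 2.0}]'

```text
time: 13.1
tool_pos: [0.5131, -0.1521, 0.1775]
tool_rot: [-0.001, 0.738, 0.674, -0.001]
contact_force: [0.3, 0.5, -2.8]
gripper_width: 0.32
grasp_force: 60.2
```

Run:
```python
from plant import *
from h import *
s=state();pl=(.5195,-.2303,-.0913)
go(s,[*toworld(pl,(0,-.012))[0],.18],pl[2])
```

```text
shift cm [-8.93  1.34 -0.26] rot [-0.0027 -0.001   0.001 ]
```

send_rows --steps '[{"translation": [-3.5, 0.5, 0], "delta_rot": [0, 0, 0], "jaw": 2.0}, {"translation": [-6.5, 1.0, 0], "delta_rot": [0, 0, 0], "jaw": 2.0}, {"translation": [-8.3, 1.3, 0], "delta_rot": [0, 0, 0], "jaw": 2.0}, {"translation": [-8.9, 1.35, 0], "delta_rot": [0, 0, 0], "jaw": 2.0}, {"translation": [-8.9, 1.35, 0], "delta_rot": [0, 0, 0], "jaw": 2.0}, {"translation": [-8.9, 1.35, 0], "delta_rot": [0, 0, 0], "jaw": 2.0}, {"translation": [-8.9, 1.35, 0], "delta_rot": [0, 0, 0], "jaw": 2.0}, {"translation": [-8.9, 1.35, 0], "delta_rot": [0, 0, 0], "jaw": 2.0}]'

```text
time: 13.9
tool_pos: [0.52, -0.2394, 0.1796]
tool_rot: [-0.0, 0.738, 0.675, 0.0]
contact_force: [-0.8, 1.1, -3.4]
gripper_width: 0.316
grasp_force: 60.2
```

Run:
```python
from plant import *
from h import *
s=state();pl=(.5195,-.2303,-.0913)
print(s["tool_pos"],yaw(s),s["contact_force"],s["ft_torque"])
go(s,[*toworld(pl,(0,-.012))[0],.135],pl[2])
f=grab_frame("wrist");cv2.imwrite("pics/wh.png",f["pixels"]);np.savez("wh.npz",**f)
h=s["tool_pos"][2]-.0506+.028
p,c=fit([f],h,(.5195,-.2303,-.091),tol=.006,rad=.11);print("held upper",p,c, "tcp in upper",tobody(p,s["tool_pos"][None,:2]))
# plate level: fit plane on plate-top points
P=cloud(f).reshape(-1,3);b=tobody(pl,P[:,:2]);k=(abs(P[:,2]-h)<.008)&(outline(b)<-.004)
A=np.c_[b[k],np.ones(k.sum())];print(k.sum(),np.linalg.lstsq(A,P[k,2],rcond=None)[0],h)
```

```text
[ 0.51999693 -0.23943675  0.17963402] -0.0895615248414574 [-0.84773316  1.06377755 -3.42855921] [ 0.00178029  0.01058663 -0.02439442]
shift cm [-0.3  -0.13  4.46] rot [ 0.0001 -0.0002  0.0017]
held upper [ 0.52252327 -0.22744115 -0.0880913 ] 0.015015237706136188 tcp in upper [[-0.00146121 -0.01217135]]
19475 [-0.00030634 -0.00272219  0.1579488 ] 0.15703402458485569
```

View pics/wh.png

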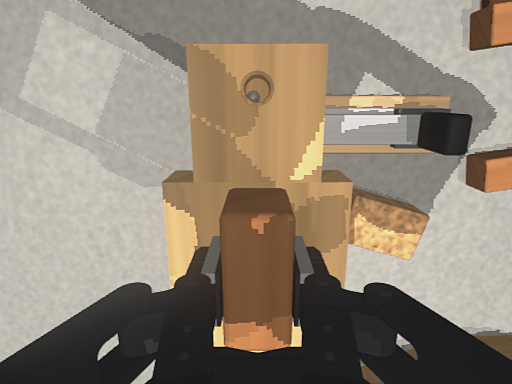

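The upper half is held level. Through the narrow hole at (257,88) the narrow dowel shows at (253,97). I'll lower to just above the dowel tips and compare hole and dowel directly.

send_rows --steps '[{"translation": [-0.3, -0.2, 1], "delta_rot": [0, 0, 0], "jaw": 2.0}, {"translation": [-0.3, -0.2, 2], "delta_rot": [0, 0, 0], "jaw": 2.0}, {"translation": [-0.3, -0.2, 3], "delta_rot": [0, 0, 0], "jaw": 2.0}, {"translation": [-0.3, -0.2, 4], "delta_rot": [0, 0, 0], "jaw": 2.0}, {"translation": [-0.3, -0.2, 4.8], "delta_rot": [0, 0, 0], "jaw": 2.0}, {"translation": [-0.3, -0.2, 5.2], "delta_rot": [0, 0, 0], "jaw": 2.0}, {"translation": [-0.3, -0.2, 5.2], "delta_rot": [0, 0, 0], "jaw": 2.0}, {"translation": [-0.3, -0.2, 5.2], "delta_rot": [0, 0, 0], "jaw": 2.0}]'

```text
time: 14.75
tool_pos: [0.5178, -0.2435, 0.1278]
tool_rot: [0.0, 0.739, 0.674, 0.0]
contact_force: [0.7, 0.7, -2.8]
gripper_width: 0.322
grasp_force: 60.3
```

Run:
```python
from plant import *
from h import *
s=state();pl=(.5195,-.2303,-.0913)
print(s["tool_pos"],yaw(s),s["contact_force"])
print("tcp in lower",tobody(pl,s["tool_pos"][None,:2]))
f=grab_frame("wrist");np.savez("wh2.npz",**f)
h=s["tool_pos"][2]-.0506+.029
p,c=fit([f],h,(.5195,-.2303,-.091),tol=.006,rad=.11);print("held upper",p,c,"tcp in upper",tobody(p,s["tool_pos"][None,:2]))
for z in (h,h-.028): print("hole",z,proj(f,[*toworld(p,(0,.062))[0],z]))
print("dowel tip est",proj(f,[*toworld(pl,(0,.062))[0],.066]))
c=f["pixels"][50:140,200:320];cv2.imwrite("pics/crop.png",cv2.resize(c,None,fx=6,fy=6,interpolation=cv2.INTER_CUBIC))
```

```text
[ 0.51782504 -0.24347848  0.12784192] -0.09106910346315063 [ 0.73291882  0.65823261 -2.84794969]
tcp in lower [[-0.00046646 -0.0132763 ]]
held upper [ 0.5203707  -0.23165379 -0.0895589 ] 0.014697845183533856 tcp in upper [[-0.00147786 -0.01200498]]
hole 0.1062419224980593 [[257.20370906  89.83683125]]
hole 0.07824192249805931 [[257.14057592  91.20102994]]
dowel tip est [[255.51885876  89.26132699]]
```

View pics/crop.png

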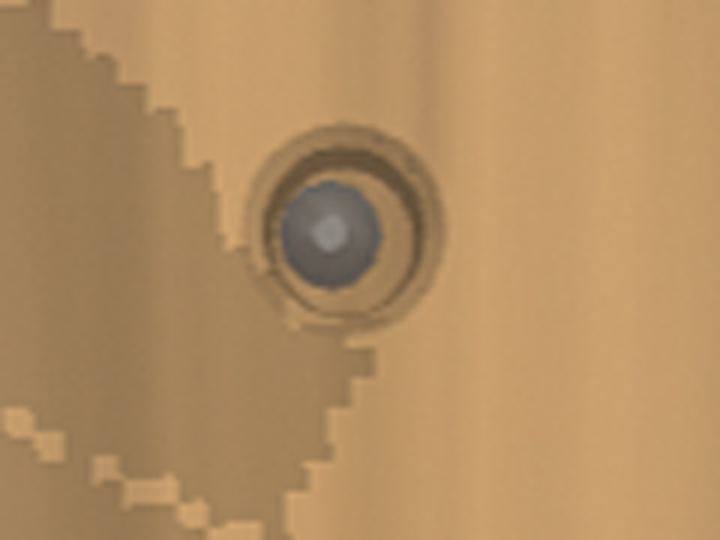

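The dowel centre is at about (255,88.8) and the hole centre at about (257.5,88), so the dowel sits roughly 1.4 mm to -x and 0.8 mm to +y. I'll correct for that and lower onto the tapers.

send_rows --steps '[{"translation": [0.08, -0.14, 0], "delta_rot": [0, 0, 0], "jaw": 2.0}, {"translation": [0.08, -0.14, 0.3], "delta_rot": [0, 0, 0], "jaw": 2.0}, {"translation": [0.08, -0.14, 0.6], "delta_rot": [0, 0, 0], "jaw": 2.0}, {"translation": [0.08, -0.14, 0.9], "delta_rot": [0, 0, 0], "jaw": 2.0}, {"translation": [0.08, -0.14, 1.2], "delta_rot": [0, 0, 0], "jaw": 2.0}, {"translation": [0.08, -0.14, 1.4], "delta_rot": [0, 0, 0], "jaw": 2.0}, {"translation": [0.08, -0.14, 1.6], "delta_rot": [0, 0, 0], "jaw": 2.0}, {"translation": [0.08, -0.14, 1.6], "delta_rot": [0, 0, 0], "jaw": 2.0}]'

```text
time: 15.6
tool_pos: [0.5161, -0.2423, 0.1111]
tool_rot: [-0.0, 0.739, 0.674, -0.0]
contact_force: [0.1, -1.1, -2.2]
gripper_width: 0.318
grasp_force: 60.3
```

Run:
```python
from plant import *
from h import *
s=state();pl=(.5195,-.2303,-.0913)
print(s["tool_pos"],yaw(s),s["contact_force"],s["ft_torque"],tobody(pl,s["tool_pos"][None,:2]))
f=grab_frame("wrist")
c=f["pixels"][50:140,200:320];cv2.imwrite("pics/crop2.png",cv2.resize(c,None,fx=6,fy=6,interpolation=cv2.INTER_CUBIC))
```

```text
[ 0.51607467 -0.24227802  0.1111113 ] -0.09099771197247856 [ 0.13079447 -1.1038964  -2.20528234] [-0.00355412  0.01278684  0.01927375] [[-0.00231899 -0.01224043]]
```

View pics/crop2.png

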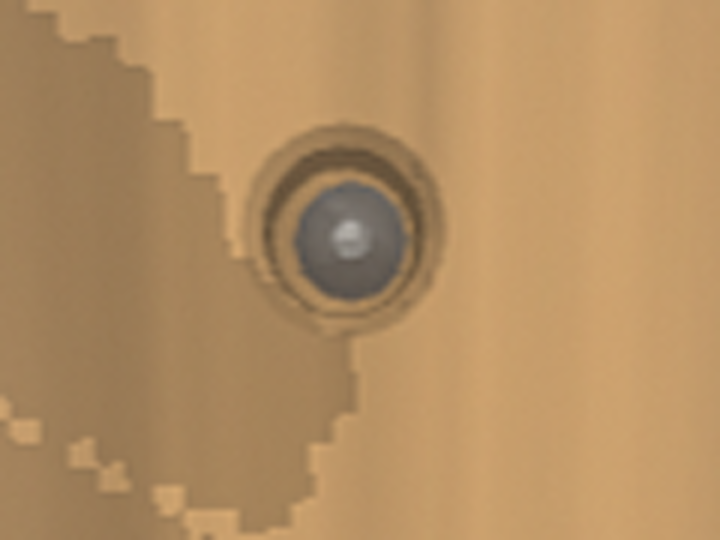

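The dowel is now inside the hole, centred at crop (351,240) against (342,234). I'll nudge back slightly and keep descending.

send_rows --steps '[{"translation": [-0.04, 0.07, 0], "delta_rot": [0, 0, 0], "jaw": 2.0}, {"translation": [-0.04, 0.07, 0.1], "delta_rot": [0, 0, 0], "jaw": 2.0}, {"translation": [-0.04, 0.07, 0.3], "delta_rot": [0, 0, 0], "jaw": 2.0}, {"translation": [-0.04, 0.07, 0.5], "delta_rot": [0, 0, 0], "jaw": 2.0}, {"translation": [-0.04, 0.07, 0.7], "delta_rot": [0, 0, 0], "jaw": 2.0}, {"translation": [-0.04, 0.07, 0.9], "delta_rot": [0, 0, 0], "jaw": 2.0}, {"translation": [-0.04, 0.07, 1.0], "delta_rot": [0, 0, 0], "jaw": 2.0}, {"translation": [-0.04, 0.07, 1.0], "delta_rot": [0, 0, 0], "jaw": 2.0}]'

```text
time: 16.45
tool_pos: [0.5168, -0.2428, 0.1013]
tool_rot: [-0.0, 0.739, 0.674, -0.0]
contact_force: [0.7, -0.5, -3.3]
gripper_width: 0.318
grasp_force: 60.3
```

Run:
```python
from plant import *
from h import *
s=state();pl=(.5195,-.2303,-.0913)
print(s["tool_pos"],yaw(s),s["contact_force"],s["ft_torque"],tobody(pl,s["tool_pos"][None,:2]))
```

```text
[ 0.5167887  -0.24277513  0.10127937] -0.09104502731434684 [ 0.70768196 -0.4705408  -3.26812892] [-0.07358989 -0.03713241  0.00061382] [[-0.00156261 -0.01267037]]
```

send_rows --steps '[{"translation": [0, 0, 0.15], "delta_rot": [0, 0, 0], "jaw": 2.0}, {"translation": [0, 0, 0.3], "delta_rot": [0, 0, 0], "jaw": 2.0}, {"translation": [0, 0, 0.45], "delta_rot": [0, 0, 0], "jaw": 2.0}, {"translation": [0, 0, 0.6], "delta_rot": [0, 0, 0], "jaw": 2.0}, {"translation": [0, 0, 0.75], "delta_rot": [0, 0, 0], "jaw": 2.0}, {"translation": [0, 0, 0.9], "delta_rot": [0, 0, 0], "jaw": 2.0}, {"translation": [0, 0, 1.05], "delta_rot": [0, 0, 0], "jaw": 2.0}, {"translation": [0, 0, 1.1], "delta_rot": [0, 0, 0], "jaw": 2.0}]'

```text
time: 17.25
tool_pos: [0.5172, -0.243, 0.0915]
tool_rot: [0.0, 0.739, 0.674, -0.0]
contact_force: [-2.7, 1.2, 6.0]
gripper_width: 0.317
grasp_force: 61.6
```

send_rows --steps '[{"translation": [0, 0, 0.1], "delta_rot": [0, 0, 0], "jaw": 2.0}, {"translation": [0, 0, 0.2], "delta_rot": [0, 0, 0], "jaw": 2.0}, {"translation": [0, 0, 0.3], "delta_rot": [0, 0, 0], "jaw": 2.0}, {"translation": [0, 0, 0.4], "delta_rot": [0, 0, 0], "jaw": 2.0}, {"translation": [0, 0, 0.4], "delta_rot": [0, 0, 0], "jaw": 2.0}, {"translation": [0, 0, 0.4], "delta_rot": [0, 0, 0], "jaw": 2.0}, {"translation": [0, 0, 0.4], "delta_rot": [0, 0, 0], "jaw": 2.0}, {"translation": [0, 0, 0.4], "delta_rot": [0, 0, 0], "jaw": 2.0}]'

```text
time: 18.05
tool_pos: [0.5173, -0.2431, 0.0906]
tool_rot: [-0.0, 0.738, 0.674, -0.0]
contact_force: [-12.0, 7.3, 21.5]
gripper_width: 0.318
grasp_force: 63.7
```

Run:
```python
from plant import *
from h import *
s=state();pl=(.5195,-.2303,-.0913);print(s["tool_pos"],s["contact_force"],s["ft_torque"])
for n in("wrist","scene","side"):
    f=grab_frame(n);P=cloud(f).reshape(-1,3)
    if n=="side": cv2.imwrite("pics/end.png",cv2.resize(f["pixels"][90:240,180:380],None,fx=4,fy=4))
    b=tobody(pl,P[:,:2]);k=(abs(P[:,2]-.07)<.007)&(outline(b)<-.005)&((abs(b[:,0])>.018)|(b[:,1]>.022))
    A=np.c_[b[k],np.ones(k.sum())];print(n,k.sum(),np.median(P[k,2]),np.linalg.lstsq(A,P[k,2],rcond=None)[0],"bench",np.nanmedian(P[abs(P[:,2])<.008,2]))
    k=(P[:,2]>.094)&(P[:,2]<.105)&(abs(b[:,0]-.11)<.06)&(abs(b[:,1]-.039)<.02)
    if k.any():print("grip",np.percentile(b[k],[3,97],axis=0).mean(0))
```

```text
[ 0.51732366 -0.2430938   0.0905953 ] [-12.04879214   7.28009751  21.50894485] [ 1.09977456  1.97013127 -0.0718373 ]
wrist 18962 0.06892370083273092 [-0.00138277 -0.00342713  0.06900169] bench 0.0009237430452604548
scene 304 0.06802507994588423 [ 0.00030809 -0.00365292  0.06808398] bench 2.9768298243952304e-05
grip [0.13348825 0.04029647]
side 403 0.06902725213677935 [-0.00245894 -0.00202509  0.06900003] bench 0.0007866740873015711
grip [0.12748374 0.03944066]
```

View pics/end.png

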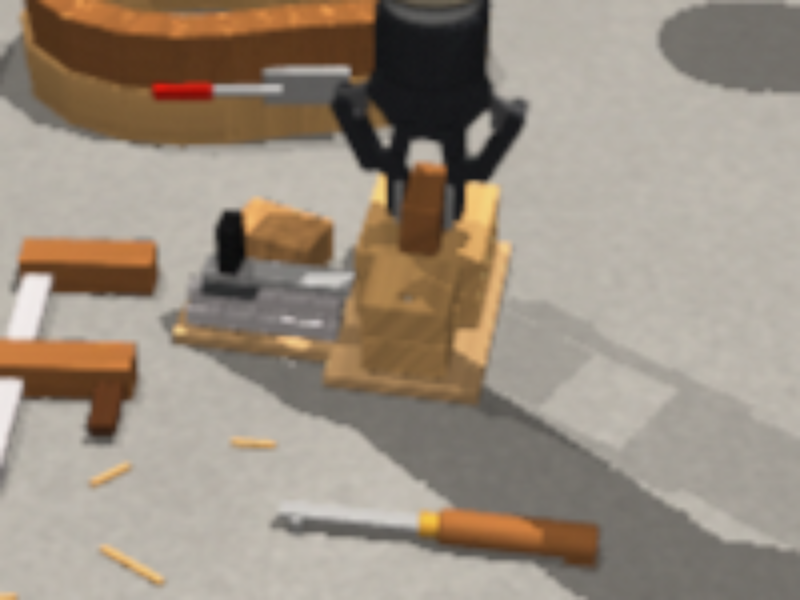

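The mould is shut: all three cameras put the plate top 68 mm above the bench and level. The grip is at its stop, and the arm is pressing with about 21 N. Handing in.

```bash
python3 -c "
from plant import *
print(job_done())"
```

```text
the job is handed in; nothing more can be done
None
```

The lock is slid to its end stop, the upper mould half is seated on both dowels, and I handed the job in with the arm still holding the mould pressed shut at about 21 N, 18 s into the run.

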